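# Put the washed kit up to dry and start the blower

## Robot

A 7-joint arm with a two-finger parallel gripper is mounted at the origin on the work surface. World frame = base frame: x ahead of the robot, y to its left, z up, the work surface at z = 0. Lengths are in m, angles in degrees, forces in N, time in s.
With the tool pointing down it reaches from about 0.425 to 0.875 m from the base axis. Payload 4.7 kg.
Tool frame: the origin (TCP) lies at the very end of the fingers, on their centre line; the grasp point (between the pads) lies 19 mm behind it (env.grasp_offset is the distance from the TCP to the grasp point, in m); z points along the fingers, y is the line along which they close (so a half turn about z gives the same grasp; the last joint's range is limited). The gripper opens to 87 mm and grips with 3 to 60 N. Pads are 19 mm wide; open, the fingers measure 117 mm over their backs; the gripper's body (75 mm by 190 mm) begins 51 mm behind the grasp point.
Start: joints at [-75.911, 18.392, -4.016, 83.108, 1.295, 78.541, -3.26], TCP at [0.149, 0.633, 0.223] pointing down, gripper open.
Joint ranges: [-163.93, 163.93], [-17.29, 119.83], [-79.2, 71.16], [3.27, 140.29], [-89.18, 269.18], [5.43, 117.66], [-154.24, 154.24]. Speed limits (degrees/s): [147.25, 147.25, 180, 180, 180, 180, 180].

## Interface

Orientations are given as [roll, pitch, yaw] about the fixed x, y, z axes, in that order (R = Rz(yaw) Ry(pitch) Rx(roll)).
In Python, from cell import env gives the robot as it stands. The module is installed in compiled form; this text tells all that it offers.
- The arm moves only by the tool drive_tool, never from a script. Its argument "moves" is one flat list of numbers, 5 for each row, row after row: the shift along the tool's x, y, z in units of 40 mm (1.0 is 40 mm), then the turn about the tool's z in units of 10 degrees (1.0 is 10 degrees), then the finger opening in mm, from 0 to 87. A call has 1 to 5 rows; each row is the pose to reach, as a shift and turn from the pose commanded when the call began, along the tool's axes at that moment; what a row does not reach only later rows make up. A row lasts 1/8 s, in which the tool goes at most 62.5 mm and 10.7 degrees, less where a joint would pass 70% of its speed; a pose out of reach is approached as far as the arm can. A call with a gripper value outside its range is refused whole. The fingers move at their own pace and stop on an object; "squeeze" is the grip in N (left out, the last holds). Time passes only in rows, so rows that repeat a pose let the fingers close. It gives the time, the measured TCP pose, the force, the opening and the grip force at its end, in the units of the state.
- env.get_obs(): the state, without advancing time (a new reading comes with each control period).
- env.read_camera(name): name is "scene" or "top" or "wrist"; returns (picture, depth): 400x640x3 uint8, red, green, blue; 400x640 float32, m along the optical axis (not along the pixel's ray), 0 where there is no reading.
- env.camera_model(name): a dict with "K" (3x3 intrinsics, pixels), "k1" (the pictures are not rectified: a ray, as slopes to the right and down, at radius r is drawn at 1 + k1 r^2 times it, then the intrinsics apply), "rvec" (rotation vector, rad) and "tvec" (3), from world to camera coordinates, as OpenCV has them; the wrist camera has in their place "tool_from_camera" (4x4, takes a point from camera to tool coordinates, whose origin is the TCP and whose axes are the flange's). Camera axes: x right, y down, z forward; pixel columns grow to the right and rows downward; lengths in m; the calibration is good to about 2 mm. A picture is of the moment at which its call begins: read the wrist's pose just before it. camera_model takes no time and is no camera call.
- env.sign_off(): hands the job in; it is judged then, once.
The state is a dict: "time_s": time; "qpos": joint angles; "joint_velocities": joint speeds; "effort": joint torques, N m; "tool_pos": TCP position; "tool_rot": TCP orientation; "force": force on the tool from outside, world axes, zero at the start; "wrist_torque": the same for the moment, N m; "grip_width": finger opening in m; "grasp_force": force on a finger pad.
Only numpy, scipy, OpenCV 4.12 (cv2) and the standard library are available. Lean on these libraries where they do the work, as an engineer would, in place of code of your own. Each camera call takes 0.05 s, during which the arm holds its last target. There are 200 camera calls.

## Task

The ear defenders and flux cups have just been washed: hang every pair of ear defenders over the blue-footed rail by the crown of its band, with one ear cup on either side of the bar, and stand every copper cup mouth-down on a drying peg of its own. Only when all of it is up, start the blower by pushing its red toggle fully over, away from the robot. Leave the jug, the solder spool and the black bin as they are.

Things in the scene. Friction and masses are not known exactly. Their poses are not given: they have to be found in the camera images.
- rail: Drying rail, fixed: level bar with a black rubber sleeve, 30 mm wide, 16 mm high, flat on top, 380 mm long, on two 16 mm end posts ending below its top, with blue feet (12 mm high). Origin on the bench under the bar's middle; y runs along the bar, z up. Bar axis 160 mm above the bench, top 168 mm. Room for three ear defenders 100 mm apart (y = -0.1, 0, +0.1).
- ears1: Ear defenders, yellow shells, 180 g, maybe absent: stiff arch 150 mm high standing on its ear cups. Origin midway between the cups' undersides; x ear to ear, y across the band, z up. Ear cups 26 (x) x 66 (y) x 62 mm high, 80 mm clear between, 132 mm over both; 20 mm wide black arms lead up to the crown. Crown: black rubber pad 40 (x) x 28 (y) mm, z = 130 to 150 mm; grip it from above across y.
- ears2: Ear defenders, red shells, 180 g, maybe absent: stiff arch 150 mm high standing on its ear cups. Origin midway between the cups' undersides; x ear to ear, y across the band, z up. Ear cups 26 (x) x 66 (y) x 62 mm high, 80 mm clear between, 132 mm over both; 20 mm wide black arms lead up to the crown. Crown: black rubber pad 40 (x) x 28 (y) mm, z = 130 to 150 mm; grip it from above across y.
- ears3: Ear defenders, blue shells, 180 g, maybe absent: stiff arch 150 mm high standing on its ear cups. Origin midway between the cups' undersides; x ear to ear, y across the band, z up. Ear cups 26 (x) x 66 (y) x 62 mm high, 80 mm clear between, 132 mm over both; 20 mm wide black arms lead up to the crown. Crown: black rubber pad 40 (x) x 28 (y) mm, z = 130 to 150 mm; grip it from above across y.
- ears1_crown (a point): Middle of the underside of the crown of ears1, 130 mm above the underside of its ear cups: this rests on the bar when it is hung.
- ears2_crown (a point): Middle of the underside of the crown of ears2, 130 mm above the underside of its ear cups: this rests on the bar when it is hung.
- ears3_crown (a point): Middle of the underside of the crown of ears3, 130 mm above the underside of its ear cups: this rests on the bar when it is hung.
- rack: Draining rack, fixed: steel plate 100 x 250 x 6 mm with three pairs of rods along its x axis, at y = -85, 0, +85 mm, on which cups lie on their sides. Origin at the centre of the plate's underside, z up. Rods 8 mm thick, 28 mm between a pair's centres, tops 18 mm above the bench.
- cup1: Copper flux cup, straight open cylinder, 50 mm outside diameter, 70 mm long, wall 3 mm, base 5 mm, 90 g; maybe absent. Origin at the centre of the outside of its closed base; z runs along the axis to the mouth. It starts lying on the rack, axis 39 mm above the bench, mouth towards the rack's -x (roughly towards the robot), turned any way about its own axis.
- cup2: Copper flux cup, straight open cylinder, 50 mm outside diameter, 70 mm long, wall 3 mm, base 5 mm, 90 g; maybe absent. Origin at the centre of the outside of its closed base; z runs along the axis to the mouth. It starts lying on the rack, axis 39 mm above the bench, mouth towards the rack's -x (roughly towards the robot), turned any way about its own axis.
- cup3: Copper flux cup, straight open cylinder, 50 mm outside diameter, 70 mm long, wall 3 mm, base 5 mm, 90 g; maybe absent. Origin at the centre of the outside of its closed base; z runs along the axis to the mouth. It starts lying on the rack, axis 39 mm above the bench, mouth towards the rack's -x (roughly towards the robot), turned any way about its own axis.
- pegs: White peg tray, fixed: 70 x 250 mm, 10 mm high, three upright drying pegs in a row along its y axis at y = -85, 0, +85 mm. Origin at the centre of its underside, z up. Peg: 14 mm post with a flat green cap, 26 mm diameter, 10 mm thick. An upturned cup (bore 44 mm) rests on the cap by the inside of its base, its rim then 25 mm above the bench.
- peg1 (a point): Centre of the top of drying peg 1, 90 mm above the bench.
- peg2 (a point): Centre of the top of drying peg 2, 90 mm above the bench.
- peg3 (a point): Centre of the top of drying peg 3, 90 mm above the bench.
- switch (a joint): Angle (rad) of the red toggle lever of the blower: near 0 (leaning towards the robot) is off, 1.0 (leaning away, +x) is fully on; it stays where it is left, a light push is enough. The grey blower box, 83 mm high, stands beyond it at x above 0.86 m.
- switch_tip (a point): Centre of the red ball (26 mm diameter) at the tip of the toggle lever, on a 10 mm thick stem 70 mm long whose hinge is 22 mm above the bench, on a grey base 70 x 50 x 25 mm with its hinge at the middle. The tip swings from 34 mm on the robot's side of the hinge to 34 mm beyond it; its height is 83 to 92 mm. Its y axis is the hinge's axis.
- jug: White plastic jug with red cap, 68 mm diameter, 150 mm high; bystander. Origin at the centre of its underside.
- spool: Green solder spool, 52 mm diameter, 40 mm high, standing on end; bystander. Origin at the centre of its underside.
- bin: Open black parts bin 100 x 70 mm, 40 mm high; bystander. Origin at the centre of its underside.
Mind the look-alikes: they are no part of the job. Leave any pink look-alike of the cup3 alone. What is shaped like the cup1 but yellow is not meant.

How it is judged:
By the outcome, as a careful person would: the job done as asked, in the order asked, and still so for the second after the job is handed in, with the robot touching nothing.
Of ears1, ears2, ears3 only 2 to 3 are there at a start; the rules pass over those that are not, and their reading is None.
Of cup1, cup2, cup3 only 2 to 3 are there at a start; the rules pass over those that are not, and their reading is None.
At some moment in a run one of ears1, ears2, ears3 may be knocked a few centimetres aside while the robot is not near it.
It also fails if it takes over 210 s, if anything falls off the work surface, if the arm or the gripper's body presses on something with over 40 N, if the wrist force passes 120 N, or if a joint passes its speed limit or range.

## Working session

There is one attempt and no reset: what is moved stays moved. The work goes in short steps, Python scripts to look and compute and a tool call to move; the robot and the scene stay as the last step left them, time stands still between calls to the robot, and variables do not carry over. Pictures are saved under pics/ and viewed, at most 14 in all, crops included, and the job is handed in when it is done.

Besides the shell and the picture viewer there is one more tool, called as a command line: name --argument value ..., lists and objects as JSON in quotes. drive_tool: Moves the arm, as the interface text tells. Its arguments: {"type":"object","properties":{"moves":{"type":"array","items":{"type":"number"}},"squeeze":{"type":"number"}},"required":["moves"]}

```bash
mkdir -p pics
cat > h.py <<'E'
import numpy as np, cv2
from cell import env
from scipy.spatial.transform import Rotation as R
def cam(name, o=None):
    m=env.camera_model(name); K=np.array(m["K"],float)
    if "rvec" in m:
        Rm=cv2.Rodrigues(np.array(m["rvec"],float))[0]; t=np.array(m["tvec"],float).ravel()
        return K,m["k1"],Rm.T,-Rm.T@t
    o=o or env.get_obs(); T=np.array(m["tool_from_camera"])
    Rt=R.from_euler('xyz',o["tool_rot"],degrees=True).as_matrix()
    return K,m["k1"],Rt@T[:3,:3],Rt@T[:3,3]+np.array(o["tool_pos"])
def rays(c,uv):
    K,k1,Rw,p=c
    uv=np.atleast_2d(np.asarray(uv,float))
    n=cv2.undistortPoints(uv[:,None],K,np.array([k1,0,0,0.]))[:,0]
    return np.c_[n,np.ones(len(n))]@Rw.T,p
def onz(c,uv,z):
    d,p=rays(c,uv); return p+d*((z-p[2])/d[:,2])[:,None]
def cloud(c,dep):
    v,u=np.mgrid[0:400,0:640]; d,p=rays(c,np.c_[u.ravel(),v.ravel()])
    P=(p+d*dep.ravel()[:,None]).reshape(400,640,3); P[dep==0]=np.nan; return P
def snap(name,fn):
    o=env.get_obs(); im,d=env.read_camera(name); cv2.imwrite(f'pics/{fn}.png',im[...,::-1])
    np.savez(f'pics/{fn}.npz',im=im,d=d); return im,d,cam(name,o)
E
python3 - <<'E'
from h import *
for n in("top","scene"):
    im,d,c=snap(n,n+"0"); print(n,c[3],c[2][:,2],c[0][0,0],c[1],(d>0).mean())
print(env.get_obs()); print(env.camera_model("wrist"))
E
```

```text
top [ 4.54487513e-01 -4.54732899e-04  1.88123312e+00] [ 0.07308398  0.00328119 -0.99732039] 502.5034793715463 0.016334652886193082 0.99609765625
scene [ 1.23913984 -0.67633148  0.72056837] [-0.59563625  0.58855728 -0.54664228] 391.0696101835977 -0.08908490740211027 0.99595703125
{'time_s': 0.1, 'qpos': array([-75.91349171,  18.43502605,  -4.01755256,  83.16721283,
         1.2935819 ,  78.54255424,  -3.2606671 ]), 'joint_velocities': array([ 0.04228102, -0.07444807,  0.02626483, -0.10394085, -0.03641983,
       -0.23016905,  0.04158996]), 'effort': array([-1.32935033e-04, -4.92574883e+01, -4.05808305e-01, -3.13396668e+01,
       -6.42389199e-02,  3.94793821e-02,  5.36374716e-05]), 'tool_pos': array([0.14919975, 0.63212927, 0.22157488]), 'tool_rot': array([-1.79900371e+02,  3.49340874e-03,  1.66724042e+02]), 'force': array([ 0.3838832 , -0.06762497, -0.2458669 ]), 'wrist_torque': array([ 0.00135574, -0.03170153, -0.0462231 ]), 'grasp_force': 0.0, 'grip_width': 0.08709624299815655}
{'K': array([[299.7808201 ,   0.        , 321.73135434],
       [  0.        , 299.7808201 , 198.67944419],
       [  0.        ,   0.        ,   1.        ]]), 'k1': 0.013075499280737663, 'tool_from_camera': array([[ 3.94682731e-05, -9.53682552e-01, -3.00814874e-01,
         8.32538169e-02],
       [ 9.99999955e-01,  1.27457501e-04, -2.72877875e-04,
         6.25728760e-04],
       [ 2.98579980e-04, -3.00814849e-01,  9.53682514e-01,
        -1.62664152e-01],
       [ 0.00000000e+00,  0.00000000e+00,  0.00000000e+00,
         1.00000000e+00]])}
```

View pics/top0.png

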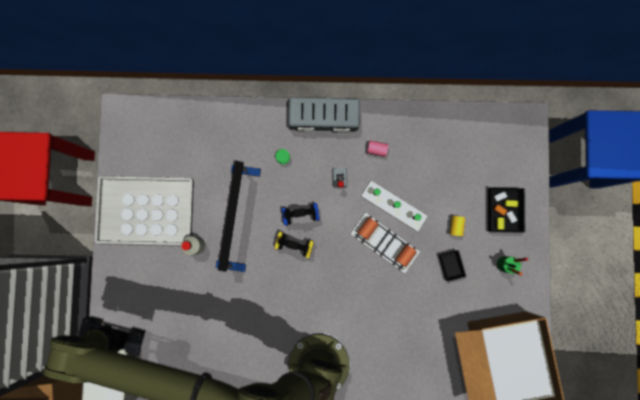

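View pics/scene0.png

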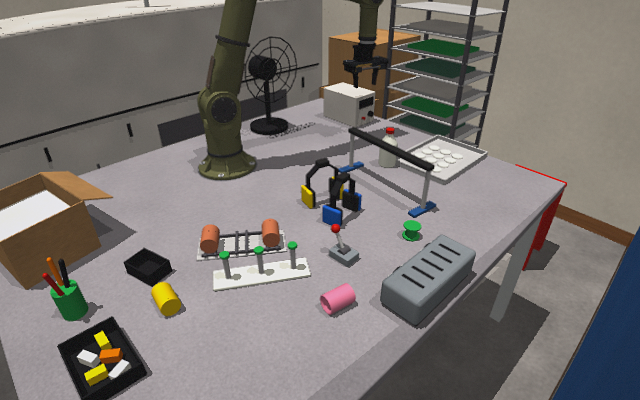

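```bash
cat > m.py <<'E'
from h import *
def load(fn): 
    z=np.load(f'pics/{fn}.npz'); return z['im'],z['d']
im,d=load('top0'); c=cam('top'); P=cloud(c,d); hsv=cv2.cvtColor(im,cv2.COLOR_RGB2HSV)
def blobs(lo,hi,zp,box,mina=12):
    m=cv2.inRange(hsv,lo,hi); k=np.zeros_like(m); k[box[1]:box[3],box[0]:box[2]]=255; m&=k
    n,l,s,ce=cv2.connectedComponentsWithStats(m)
    for i in range(1,n):
        if s[i,4]>=mina:
            r=cv2.minAreaRect(np.argwhere(l==i)[:,::-1].astype(np.float32))
            bx=onz(c,cv2.boxPoints(r),zp)[:,:2]
            print(ce[i].round(1),s[i,4],'centre',onz(c,ce[i:i+1],zp)[0].round(4),'depth z',np.nanmedian(P[l==i][:,2]).round(3),'box',bx.mean(0).round(4),'sides',np.linalg.norm(bx[1]-bx[0]).round(3),np.linalg.norm(bx[2]-bx[1]).round(3),'ang',[np.degrees(np.arctan2(*(b)[::-1])).round(1) for b in(bx[1]-bx[0],bx[2]-bx[1])])
W=(200,100,480,300)
print('yel');blobs((20,120,90),(35,255,255),.062,W)
print('blue');blobs((105,120,60),(130,255,255),.062,(270,180,340,240))
print('feet');blobs((100,120,60),(130,255,255),.012,(200,140,265,290))
print('red');blobs((0,150,100),(4,255,255),.09,(325,160,360,200),5)
print('copper');blobs((5,100,80),(16,255,255),.064,(340,200,440,290))
print('green');blobs((45,100,60),(85,255,255),.09,(360,170,440,240))
# bar: high points
for nm,b,zl,zh in(('bar',(200,140,260,290),.155,.18),('crowns',(265,190,335,270),.12,.17)):
    M=np.zeros(d.shape,bool);M[b[1]:b[3],b[0]:b[2]]=1;M&=(P[...,2]>zl)&(P[...,2]<zh)
    n,l,s,ce=cv2.connectedComponentsWithStats(M.astype(np.uint8))
    for i in range(1,n):
        if s[i,4]>8:
            q=P[l==i]; mu=q.mean(0); w=np.linalg.svd(q[:,:2]-mu[:2],full_matrices=False)[2][0]
            t=(q[:,:2]-mu[:2])@w
            print(nm,s[i,4],ce[i].round(1),mu.round(4),'zmed',np.median(q[:,2]).round(3),'dir',np.degrees(np.arctan2(w[1],w[0])).round(1),'ends',(mu[:2]+w*t.min()).round(3),(mu[:2]+w*t.max()).round(3))
E
python3 m.py
python3 - <<'E'
import cv2
a=cv2.imread('pics/top0.png')[140:290,210:450]
cv2.imwrite('pics/crop0.png',cv2.resize(a,None,fx=3.3,fy=3.3,interpolation=cv2.INTER_CUBIC))
E
```

```text
yel
[457.4 225.7] 248 centre [ 0.5143 -0.4903  0.062 ] depth z 0.045 box [ 0.5146 -0.4899] sides 0.07 0.047 ang [np.float64(-6.2), np.float64(-95.2)]
[279.2 234.2] 25 centre [0.4696 0.1526 0.062 ] depth z 0.059 box [0.4694 0.1528] sides 0.021 0.015 ang [np.float64(-25.1), np.float64(-115.3)]
[276.4 244.9] 28 centre [0.431  0.1615 0.062 ] depth z 0.06 box [0.4325 0.1612] sides 0.011 0.025 ang [np.float64(-88.8), np.float64(-178.4)]
[309.2 249. ] 65 centre [0.4187 0.0428 0.062 ] depth z 0.06 box [0.4186 0.0427] sides 0.061 0.014 ang [np.float64(-12.8), np.float64(-102.8)]
blue
[315.8 211. ] 61 centre [0.5565 0.0221 0.062 ] depth z 0.061 box [0.5563 0.0221] sides 0.014 0.06 ang [np.float64(-77.4), np.float64(-167.5)]
[284.2 216.7] 52 centre [0.5334 0.1359 0.062 ] depth z 0.06 box [0.536  0.1351] sides 0.015 0.06 ang [np.float64(-82.4), np.float64(-172.2)]
feet
[252.1 171.4] 99 centre [0.7029 0.2646 0.012 ] depth z 0.012 box [0.7046 0.2693] sides 0.025 0.064 ang [np.float64(-7.6), np.float64(-98.3)]
[217.4 263.9] 14 centre [0.3558 0.382  0.012 ] depth z 0.015 box [0.3556 0.3819] sides 0.
[... 703 characters left out ...]
  ] depth z 0.09 box [ 0.6293 -0.1939] sides 0.018 0.018 ang [np.float64(-88.8), np.float64(-179.3)]
[396.7 204. ] 28 centre [ 0.586  -0.2665  0.09  ] depth z 0.089 box [ 0.586  -0.2658] sides 0.018 0.014 ang [np.float64(-88.8), np.float64(-179.4)]
[417.2 216.8] 29 centre [ 0.5419 -0.3399  0.09  ] depth z 0.089 box [ 0.5402 -0.3402] sides 0.02 0.018 ang [np.float64(-44.1), np.float64(-134.3)]
bar 1007 [230.3 216. ] [0.5277 0.3119 0.1672] zmed 0.167 dir 173.0 ends [0.718 0.288] [0.341 0.335]
crowns 162 [299.  212.6] [0.5452 0.0793 0.1402] zmed 0.144 dir -79.7 ends [0.537 0.123] [0.553 0.036]
crowns 164 [292.6 244.7] [0.4337 0.0987 0.1399] zmed 0.143 dir -105.7 ends [0.446 0.142] [0.422 0.057]
```

View pics/crop0.png

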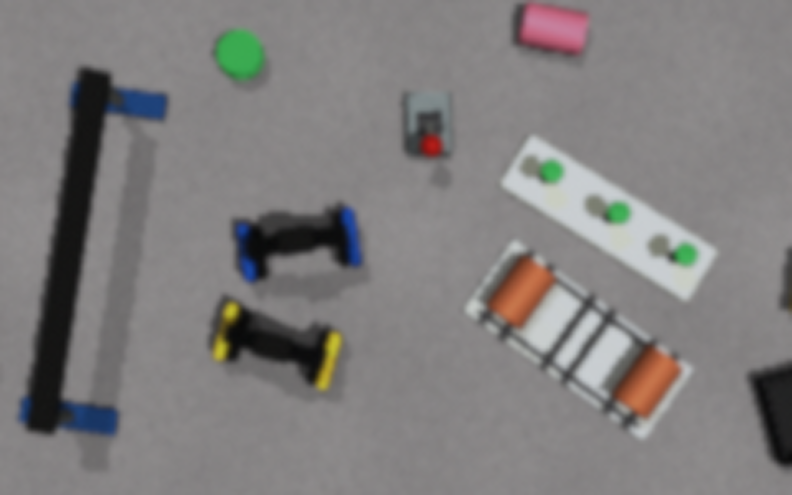

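```bash
cat >> h.py <<'E'
def plan(x,y,z,yaw,frm=None):
    o=env.get_obs(); p0=np.array(o["tool_pos"]) ; y0=o["tool_rot"][2]
    if frm is not None: p0=np.array(frm[:3]); y0=frm[3]
    a=np.radians(y0); d=np.array([x,y,z])-p0
    sx=d[0]*np.cos(a)+d[1]*np.sin(a); sy=d[0]*np.sin(a)-d[1]*np.cos(a)
    t=-((yaw-y0+180)%360-180)
    print('units',np.round([sx/.04,sy/.04,-d[2]/.04,t/10],2),'dist',np.linalg.norm(d).round(3))
E
python3 -c "
from h import *
plan(.545,.079,.25,100.3)"
```

```text
units [-12.81 -11.19  -0.71   6.64] dist 0.681
```

drive_tool --moves '[-1.1,-1,-0.7,0.6,87,-2.3,-2,-0.7,1.2,87,-3.4,-3,-0.7,1.8,87,-4.6,-4,-0.7,2.4,87,-5.7,-5,-0.7,3,87]'

```text
time_s: 0.72
tool_pos: [0.3264, 0.3834, 0.2503]
tool_rot: [-180.0, 0.0, 136.5]
force: [-0.1, -0.1, 0.7]
grip_width: 0.0873
grasp_force: 0.0
```

```bash
python3 -c "
from h import *
plan(.545,.079,.25,100.3);o=env.get_obs();print(o['time_s'],o['tool_pos'],o['tool_rot'])"
```

```text
units [-9.2  -1.76  0.01  3.62] dist 0.375
0.725 [0.32642557 0.38342366 0.25030519] [-1.79997016e+02  5.42201951e-03  1.36487773e+02]
```

drive_tool --moves '[-1.5,-0.3,0,0.7,87,-3,-0.6,0,1.4,87,-4.5,-0.9,0,2.1,87,-6,-1.2,0,2.8,87,-7.4,-1.4,0,3.6,87]'

```text
time_s: 1.35
tool_pos: [0.5031, 0.1398, 0.2505]
tool_rot: [180.0, -0.0, 100.4]
force: [1.1, 1.1, 0.2]
grip_width: 0.0871
grasp_force: 0.0
```

```bash
python3 -c "
from h import *
plan(.545,.079,.25,100.3)"
```

```text
units [-1.68  0.76  0.01  0.01] dist 0.074
```

drive_tool --moves '[-0.8,0.4,0,0,87,-1.7,0.75,0,0,87,-1.7,0.75,0,0,87,-1.7,0.75,0,0,87]'

```text
time_s: 1.85
tool_pos: [0.544, 0.0813, 0.2501]
tool_rot: [-179.9, -0.0, 100.7]
force: [0.2, 0.3, 0.1]
grip_width: 0.0871
grasp_force: 0.0
```

```bash
cat > w.py <<'E'
from h import *
import sys
def top(fn,zl,zh,near=None,rad=.1,mina=200):
    im,d,c=snap('wrist',fn); P=cloud(c,d)
    M=(P[...,2]>zl)&(P[...,2]<zh)
    M&=d>0.19   # drop the fingers
    if near is not None: M&=np.hypot(P[...,0]-near[0],P[...,1]-near[1])<rad
    n,l,s,ce=cv2.connectedComponentsWithStats(M.astype(np.uint8))
    for i in range(1,n):
        if s[i,4]>=mina:
            q=P[l==i]; r=cv2.minAreaRect((q[:,:2]*1000).astype(np.float32)); b=cv2.boxPoints(r)
            print('px',ce[i].round(),'n',s[i,4],'mean',q.mean(0).round(4),'box',np.round(r[0],1),np.round(r[1],1),'ang',[np.degrees(np.arctan2(*(v[::-1]))).round(1) for v in (b[1]-b[0],b[2]-b[1])],'sides',np.linalg.norm(b[1]-b[0]).round(1),np.linalg.norm(b[2]-b[1]).round(1),'z',np.percentile(q[:,2],[5,50,95]).round(4))
    return im,d,c,P
if __name__=='__main__':
    a=sys.argv; top(a[1],float(a[2]),float(a[3]),*( [(float(a[4]),float(a[5]))] if len(a)>4 else []))
E
python3 w.py w1 .141 .165
```

```text
px [206. 156.] n 1470 mean [0.4369 0.1017 0.1496] box [435.5 100.3] [39.9 27.8] ang [np.float32(-14.2), np.float32(75.8)] sides 27.8 39.9 z [0.1449 0.1501 0.1514]
px [324. 200.] n 1236 mean [0.5464 0.0811 0.1498] box [547.1  79.2] [27.1 40.6] ang [np.float32(-79.8), np.float32(10.2)] sides 40.6 27.1 z [0.1468 0.1502 0.1515]
```

View pics/w1.png

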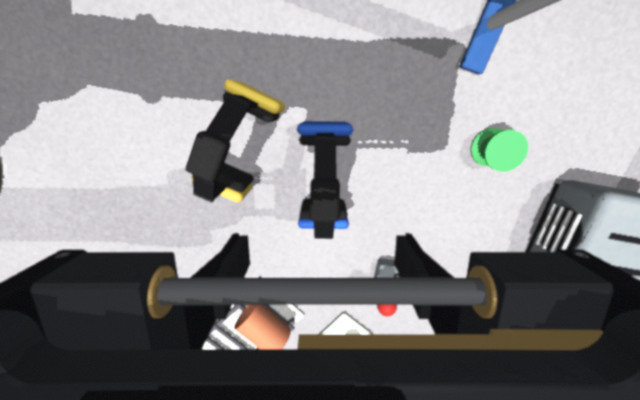

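```bash
python3 -c "
from h import *
plan(.547,.0795,.1345,100.2)"
```

```text
units [-0.07  0.06  2.89  0.06] dist 0.116
```

drive_tool --moves '[-0.07,0.06,1,0,87,-0.07,0.06,2,0,87,-0.07,0.06,2.89,0,87,-0.07,0.06,2.89,0,87,-0.07,0.06,2.89,0,20]' --squeeze 30

```text
time_s: 2.52
tool_pos: [0.5481, 0.0794, 0.1364]
tool_rot: [179.9, -0.0, 100.8]
force: [0.2, 0.3, -0.1]
grip_width: 0.0825
grasp_force: 0.0
```

drive_tool --moves '[0,0,0,0,20,0,0,0,0,20,0,0,0,0,20,0,0,-0.25,0,20,0,0,-0.5,0,20]'

```text
time_s: 3.15
tool_pos: [0.5476, 0.0783, 0.1559]
tool_rot: [180.0, -0.0, 100.7]
force: [-0.0, 0.6, 0.3]
grip_width: 0.0349
grasp_force: 0.0
```

```bash
python3 -c "
from h import *
w=np.array([.9925,-.122]);m=np.array([.5295,.3115])
print(m+.1*w, m-.1*w)
plan(*(m+.1*w),.325,83)"
```

```text
[0.62875 0.2993 ] [0.43025 0.3237 ]
units [ 5.05  3.02 -4.23  1.77] dist 0.29
```

drive_tool --moves '[0,0,0.5,0,40,0,0,0.52,0,20,0,0,0.52,0,20,0,0,0.52,0,20,0,0,0.52,0,20]'

```text
time_s: 3.78
tool_pos: [0.5476, 0.0784, 0.1347]
tool_rot: [180.0, -0.0, 100.7]
force: [-0.9, -0.5, 1.4]
grip_width: 0.0275
grasp_force: 29.9
```

drive_tool --moves '[0,0,-0.5,0,20,0,0,-1.5,0,20,0,0,-2.7,0,20,0,0,-3.9,0,20,0,0,-4.8,0,20]'

```text
time_s: 4.4
tool_pos: [0.5477, 0.0783, 0.3284]
tool_rot: [179.9, -0.0, 100.7]
force: [-0.8, -0.1, -3.1]
grip_width: 0.0279
grasp_force: 29.9
```

```bash
python3 -c "
from h import *
w=np.array([.9925,-.122]);m=np.array([.5295,.3115])
plan(*(m+.1*w),.325,83)"
```

```text
units [5.05 3.02 0.09 1.77] dist 0.235
```

drive_tool --moves '[0.8,0.5,0,0.4,20,1.9,1.1,0,0.8,20,3,1.8,0,1.2,20,4.1,2.5,0,1.6,20,5.05,3.02,0,1.77,20]'

```text
time_s: 5.03
tool_pos: [0.6287, 0.3017, 0.3253]
tool_rot: [-180.0, 0.0, 83.0]
force: [-0.2, 0.3, -1.4]
grip_width: 0.0279
grasp_force: 30.0
```

drive_tool --moves '[0,0,0,0,20,0,0,0,0,20]'

```text
time_s: 5.28
tool_pos: [0.6285, 0.2986, 0.3255]
tool_rot: [-180.0, 0.1, 83.0]
force: [-0.3, -1.1, -2.8]
grip_width: 0.0276
grasp_force: 30.0
```

Run:
```python
from w import *
im,d,c,P=top('w2',.16,.175,(.53,.31),.25)
top('w2b',.30,.345,(.63,.3),.1)
plan(.62875,.2993,.3,83)
```

```text
px [181. 180.] n 6594 mean [0.4761 0.3212 0.168 ] box [475.9 320.3] [ 29.2 267.5] ang [np.float32(-6.9), np.float32(83.1)] sides 267.5 29.2 z [0.166  0.1683 0.1695]
px [372. 180.] n 1719 mean [0.6833 0.2959 0.1681] box [683.8 295. ] [29.1 71.1] ang [np.float32(-6.7), np.float32(83.3)] sides 71.1 29.1 z [0.1659 0.1684 0.1696]
units [ 0.04 -0.01  0.66 -0.01] dist 0.027
```

View pics/w2.png

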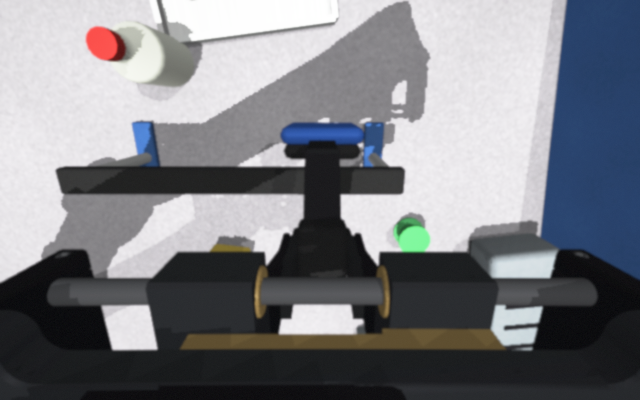

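drive_tool --moves '[0.06,0,0.5,0,20,0.06,0,1.3,0,20,0.06,0,2.2,0,20,0.06,0,3,0,20,0.06,0,3.6,0,20]'

```text
time_s: 6.0
tool_pos: [0.6284, 0.3, 0.1813]
tool_rot: [-180.0, 0.0, 82.9]
force: [-0.4, 0.6, -2.6]
grip_width: 0.0279
grasp_force: 30.0
```

drive_tool --moves '[0,0,0.1,0,20,0,0,0.2,0,20,0,0,0.23,0,20,0,0,0.23,0,20]'

```text
time_s: 6.5
tool_pos: [0.6293, 0.3018, 0.174]
tool_rot: [179.9, -0.1, 83.0]
force: [-0.7, -0.5, -2.4]
grip_width: 0.0281
grasp_force: 30.0
```

drive_tool --moves '[0,0,0.04,0,20,0,0,0.07,0,20,0,0,0.07,0,20]'

```text
time_s: 6.88
tool_pos: [0.6293, 0.302, 0.1728]
tool_rot: [179.9, -0.1, 83.0]
force: [-2.4, -0.7, 6.3]
grip_width: 0.0276
grasp_force: 30.0
```

Contact on the bar. Release and lift, then re-measure for yellow.

drive_tool --moves '[0,0,0,0,50,0,0,0,0,60,0,0,0,0,60,0,0,0,0,60,0,0,-0.3,0,60]'

```text
time_s: 7.5
tool_pos: [0.6281, 0.3014, 0.1813]
tool_rot: [-179.9, 0.1, 83.0]
force: [-0.2, -0.4, 0.2]
grip_width: 0.0592
grasp_force: 0.0
```

drive_tool --moves '[0,0,-0.8,0,60,0,0,-1.6,0,60,0,0,-2.2,0,80,0,0,-2.2,0,87]'

```text
time_s: 8.0
tool_pos: [0.6302, 0.302, 0.2735]
tool_rot: [179.7, -0.2, 83.0]
force: [-0.2, -0.8, -0.9]
grip_width: 0.073
grasp_force: 0.0
```

Run:
```python
from w import *
top('w3',.178,.20,(.63,.3),.15)
plan(.4355,.1003,.27,75.8)
```

```text
px [320. 201.] n 1369 mean [0.6294 0.3053 0.1878] box [629.1 303.8] [39. 28.] ang [np.float32(-7.3), np.float32(82.7)] sides 28.0 39.0 z [0.1849 0.1882 0.1894]
units [-5.59 -4.2   0.03  0.72] dist 0.28
```

View pics/w3.png

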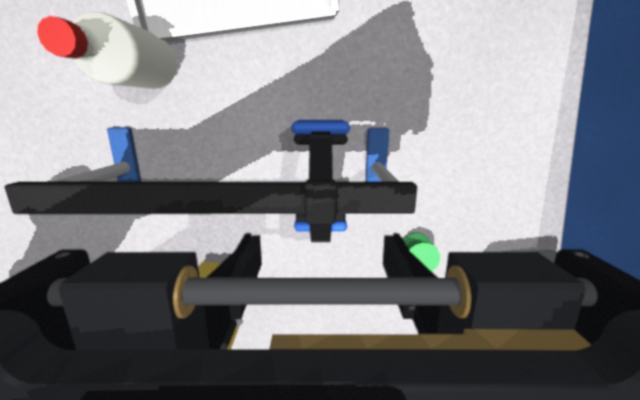

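drive_tool --moves '[-1.1,-0.85,0,0.2,87,-2.2,-1.7,0,0.4,87,-3.4,-2.5,0,0.6,87,-4.5,-3.4,0,0.72,87,-5.6,-4.2,0.3,0.72,87]'

```text
time_s: 8.68
tool_pos: [0.4333, 0.0985, 0.2573]
tool_rot: [-180.0, 0.0, 75.8]
force: [0.9, -0.7, 0.9]
grip_width: 0.087
grasp_force: 0.0
```

drive_tool --moves '[0,0,0,0,87,0,0,0,0,87]'

```text
time_s: 8.93
tool_pos: [0.4347, 0.1003, 0.2578]
tool_rot: [-180.0, -0.0, 75.8]
force: [0.3, 0.5, 1.1]
grip_width: 0.0872
grasp_force: 0.0
```

Run:
```python
from w import *
top('w4',.141,.165)
plan(.4355,.1003,.1345,75.8)
```

```text
px [322. 195.] n 1179 mean [0.4354 0.1023 0.1498] box [435.3 101. ] [39.1 27.4] ang [np.float32(-14.9), np.float32(75.1)] sides 27.4 39.1 z [0.1471 0.1501 0.1515]
units [-0.01  0.01  3.09  0.01] dist 0.124
```

Unmoved. Grasp.

drive_tool --moves '[0.02,0.01,1,0,80,0.02,0.01,2,0,60,0.02,0.01,3.08,0,50,0.02,0.01,3.08,0,40,0.02,0.01,3.08,0,20]'

```text
time_s: 9.6
tool_pos: [0.4368, 0.1011, 0.1362]
tool_rot: [179.9, -0.0, 75.9]
force: [-0.3, -0.5, 0.8]
grip_width: 0.0478
grasp_force: 0.0
```

drive_tool --moves '[0,0,0,0,20,0,0,0,0,20,0,0,0,0,20,0,0,0,0,20]'

```text
time_s: 10.1
tool_pos: [0.4362, 0.1009, 0.1362]
tool_rot: [179.9, -0.1, 75.8]
force: [-1.6, 0.4, 6.1]
grip_width: 0.0275
grasp_force: 30.0
```

drive_tool --moves '[0,0,-0.5,0,20,0,0,-1.5,0,20,0,0,-2.7,0,20,0,0,-3.9,0,20,0,0,-4.8,0,20]'

```text
time_s: 10.72
tool_pos: [0.4355, 0.1003, 0.3288]
tool_rot: [179.9, -0.1, 75.8]
force: [0.7, 0.1, -3.0]
grip_width: 0.028
grasp_force: 30.0
```

```bash
python3 -c "
from h import *
plan(.431,.3245,.325,83)"
```

```text
units [ 5.41 -1.48  0.09 -0.72] dist 0.224
```

drive_tool --moves '[1,-0.3,0,-0.2,20,2.1,-0.6,0,-0.4,20,3.2,-0.9,0,-0.6,20,4.3,-1.2,0,-0.72,20,5.43,-1.48,0,-0.72,20]'

```text
time_s: 11.35
tool_pos: [0.4299, 0.3279, 0.3252]
tool_rot: [-179.9, 0.1, 83.1]
force: [0.3, 0.2, -1.9]
grip_width: 0.0278
grasp_force: 30.0
```

drive_tool --moves '[0,0,0,0,20,0,0,0,0,20]'

```text
time_s: 11.6
tool_pos: [0.4306, 0.3255, 0.3254]
tool_rot: [-179.9, 0.2, 83.1]
force: [0.3, -0.6, -1.6]
grip_width: 0.028
grasp_force: 30.0
```

drive_tool --moves '[0,0,0.5,0,20,0,0,1.3,0,20,0,0,2.2,0,20,0,0,3,0,20,0,0,3.6,0,20]'

```text
time_s: 12.22
tool_pos: [0.4309, 0.3238, 0.1813]
tool_rot: [-179.9, 0.1, 82.9]
force: [-0.6, 0.4, -2.4]
grip_width: 0.0278
grasp_force: 30.0
```

drive_tool --moves '[0,0,0.1,0,20,0,0,0.18,0,20,0,0,0.24,0,20,0,0,0.24,0,20]'

```text
time_s: 12.72
tool_pos: [0.4318, 0.3258, 0.1743]
tool_rot: [179.9, -0.1, 83.0]
force: [0.3, 0.2, -0.9]
grip_width: 0.0279
grasp_force: 30.0
```

drive_tool --moves '[0,0,0.05,0,20,0,0,0.05,0,20,0,0,0.05,0,60,0,0,0.05,0,60,0,0,0.05,0,60]'

```text
time_s: 13.35
tool_pos: [0.4312, 0.3256, 0.1713]
tool_rot: [180.0, 0.0, 83.0]
force: [-0.4, 0.2, 0.4]
grip_width: 0.0498
grasp_force: 0.0
```

drive_tool --moves '[0,0,0,0,60,0,0,-0.3,0,60,0,0,-1.1,0,60,0,0,-2,0,80,0,0,-2.4,0,87]'

```text
time_s: 13.98
tool_pos: [0.4322, 0.3261, 0.2703]
tool_rot: [179.9, -0.2, 83.0]
force: [0.5, -0.0, -0.3]
grip_width: 0.0732
grasp_force: 0.0
```

Run:
```python
from w import *
top('w5',.178,.20)
plan(.50,-.166,.27,145.4)
```

```text
px [548. 202.] n 1704 mean [0.6257 0.3053 0.1869] box [628.2 303.8] [39.1 28.6] ang [np.float32(-6.8), np.float32(83.2)] sides 28.6 39.1 z [0.1797 0.1881 0.1895]
px [321. 205.] n 1417 mean [0.4315 0.3273 0.1878] box [431.4 325.7] [39.6 27.8] ang [np.float32(-7.8), np.float32(82.2)] sides 27.8 39.6 z [0.1846 0.1881 0.1894]
units [-12.02   3.17   0.03  -6.24] dist 0.497
```

drive_tool --moves '[-1.3,0.35,0,-0.7,87,-2.6,0.7,0,-1.4,87,-3.9,1,0,-2.1,87,-5.2,1.4,0,-2.8,87,-6.5,1.7,0,-3.5,87]'

```text
time_s: 14.65
tool_pos: [0.4668, 0.0573, 0.2665]
tool_rot: [-180.0, -0.0, 118.2]
force: [0.7, 0.3, -0.0]
grip_width: 0.0868
grasp_force: 0.0
```

```bash
python3 -c "
from h import *
plan(.50,-.166,.25,145.4)"
```

```text
units [-5.31 -1.91  0.41 -2.72] dist 0.226
```

drive_tool --moves '[-1.3,-0.5,0.1,-0.7,87,-2.6,-0.9,0.2,-1.4,87,-3.9,-1.4,0.4,-2.1,87,-5.3,-1.9,0.4,-2.7,87,-5.3,-1.9,0.4,-2.7,87]'

```text
time_s: 15.28
tool_pos: [0.4983, -0.1694, 0.2508]
tool_rot: [-179.8, 0.0, 144.5]
force: [0.3, 1.4, 0.3]
grip_width: 0.087
grasp_force: 0.0
```

drive_tool --moves '[0,0,0,0,87,0,0,0,0,87]'

```text
time_s: 15.52
tool_pos: [0.4997, -0.1618, 0.2509]
tool_rot: [180.0, -0.1, 145.2]
force: [-0.2, 1.1, 0.4]
grip_width: 0.0872
grasp_force: 0.0
```

Run:
```python
from w import *
im,d,c,P=top('w6',.05,.07)
hsv=cv2.cvtColor(im,cv2.COLOR_RGB2HSV)
m=cv2.inRange(hsv,(3,90,60),(18,255,255)); m[250:]=0
n,l,s,ce=cv2.connectedComponentsWithStats(m)
for i in range(1,n):
    if s[i,4]>300:
        q=P[(l==i)&(P[...,2]>.025)]; r=cv2.minAreaRect((q[:,:2]*1000).astype(np.float32)); print(ce[i],s[i,4],r)
print('caps'); 
M=(P[...,2]>.083)&(P[...,2]<.095); n,l,s,ce=cv2.connectedComponentsWithStats(M.astype(np.uint8))
for i in range(1,n):
    if s[i,4]>60: q=P[l==i]; print(ce[i],s[i,4],cv2.minEnclosingCircle((q[:,:2]*1000).astype(np.float32)),np.median(q[:,2]))
```

```text
px [181. 180.] n 2028 mean [ 0.4063 -0.3035  0.0605] box [ 404.9 -307.4] [45.  70.2] ang [np.float32(-35.8), np.float32(54.2)] sides 70.2 45.0 z [0.0526 0.0618 0.0648]
px [317. 179.] n 2028 mean [ 0.4994 -0.1674  0.0605] box [ 500.  -168.5] [44.7 70.7] ang [np.float32(-34.1), np.float32(55.9)] sides 70.7 44.7 z [0.0525 0.0618 0.0648]
[317.4951049  176.84289044] 2145 ((499.625, -167.73736572265625), (46.097774505615234, 69.50955963134766), 53.82707977294922)
[183.74673203 177.77165033] 2448 ((405.28472900390625, -306.3533630371094), (46.887229919433594, 69.82981872558594), 56.503604888916016)
caps
[462.02941176 239.44117647] 272 ((655.042236328125, -63.92089080810547), 12.479351043701172) 0.09126005628885889
[358.86585366 274.02439024] 82 ((625.929443359375, -192.32113647460938), 11.343411445617676) 0.08838517720187389
```

View pics/w6.png

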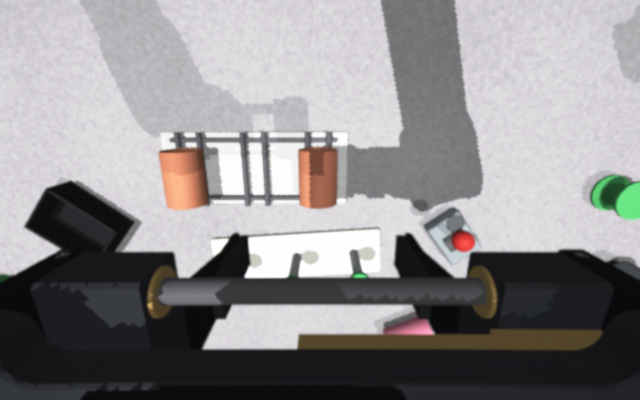

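```bash
python3 -c "
from h import *
plan(.5195,-.1817,.025,145.2)"
```

```text
units [-0.69 -0.12  5.65 -0.  ] dist 0.228
```

drive_tool --moves '[-0.3,-0.05,1.4,0,75,-0.69,-0.12,2.8,0,70,-0.69,-0.12,4,0,70,-0.69,-0.12,5,0,70,-0.69,-0.12,5.6,0,65]'

```text
time_s: 16.2
tool_pos: [0.5185, -0.1815, 0.0249]
tool_rot: [-180.0, -0.2, 145.1]
force: [0.3, 0.7, 0.9]
grip_width: 0.0669
grasp_force: 0.0
```

drive_tool --moves '[0,0,0,0,40,0,0,0,0,40,0,0,0,0,40,0,0,0,0,40,0,0,0,0,40]' --squeeze 5

```text
time_s: 16.82
tool_pos: [0.5208, -0.1832, 0.0284]
tool_rot: [179.9, 0.1, 145.0]
force: [1.7, 1.6, 4.5]
grip_width: 0.0504
grasp_force: 5.0
```

drive_tool --moves '[0.1,0,-0.3,0,40,0.3,0,-0.6,0,40,0.6,0,-1,0,40,1,0,-1.3,0,40,1.2,0,-1.4,0,40]'

```text
time_s: 17.45
tool_pos: [0.4796, -0.1553, 0.0841]
tool_rot: [179.9, 0.0, 145.0]
force: [0.3, -0.3, -1.2]
grip_width: 0.0503
grasp_force: 5.0
```

drive_tool --moves '[0,0,-1.5,0,40,0,0,-3,0,40,0,0,-3,0,40,0,0,-3,0,40]'

```text
time_s: 17.95
tool_pos: [0.4796, -0.1556, 0.2028]
tool_rot: [180.0, -0.1, 145.0]
force: [0.1, 0.3, -0.5]
grip_width: 0.0506
grasp_force: 5.0
```

Run:
```python
from h import *
im,d,c=snap('wrist','w7'); im2,d2,c2=snap('scene','s7')
a=cv2.resize(im2[120:280,150:420],(640,380))
cv2.imwrite('pics/v7.png',np.vstack([im[:220],a])[...,::-1][:600])
```

```text
(no output)
```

View pics/v7.png

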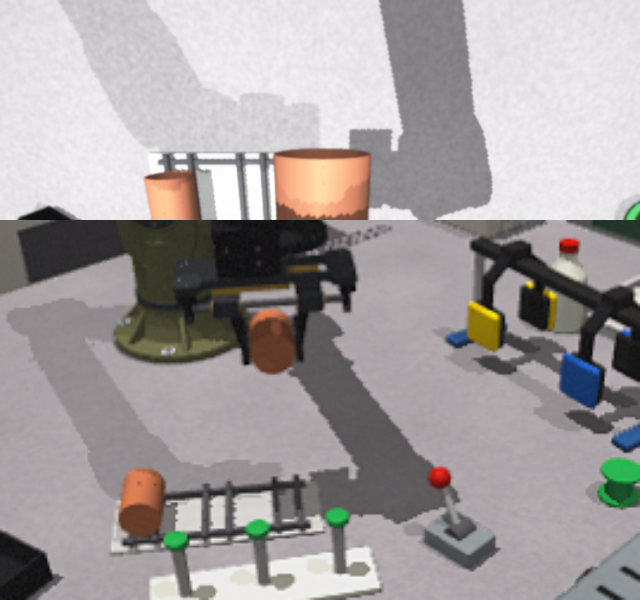

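drive_tool --moves '[0,0,0,0,40,0,0,0,0,40,0,0,0,0,40,0,0,0,0,40]' --squeeze 3

```text
time_s: 18.55
tool_pos: [0.4801, -0.156, 0.2032]
tool_rot: [-180.0, -0.0, 145.0]
force: [-0.0, 0.2, -1.1]
grip_width: 0.0505
grasp_force: 3.0
```

```bash
cat > cu.py <<'E'
from w import *
# tilt of the held cup from the wrist cloud: top-most generator seen, in tool coordinates
def tilt(fn):
    o=env.get_obs(); im,d,c=snap('wrist',fn); P=cloud(c,d)
    hsv=cv2.cvtColor(im,cv2.COLOR_RGB2HSV); m=cv2.inRange(hsv,(3,60,60),(20,255,255))>0
    Rt=R.from_euler('xyz',o["tool_rot"],degrees=True).as_matrix(); Q=(P-np.array(o["tool_pos"]))@Rt
    m&=(abs(Q[...,1])<.006)&(abs(Q[...,0])<.08)&(Q[...,2]>-.06)&(Q[...,2]<.07)
    q=Q[m]; print(len(q)); 
    xs=np.round(q[:,0],3)
    for x in np.unique(np.round(q[:,0]/.006)*.006): 
        k=abs(q[:,0]-x)<.003; print(x.round(3),np.median(q[k,2]).round(4),k.sum(),end=' | ')
    k=q[:,0]; print()
import sys; tilt(sys.argv[1])
E
python3 cu.py w8
```

```text
3280
0.006 -0.0354 234 | 0.012 -0.0353 296 | 0.018 -0.0349 287 | 0.024 -0.0347 312 | 0.03 -0.0344 315 | 0.036 -0.0342 329 | 0.042 -0.0339 339 | 0.048 -0.0336 353 | 0.054 -0.0331 482 | 0.06 -0.0329 333 |
```

drive_tool --moves '[-1.2,0,0,0,40,-1.2,0,1.4,0,40,-1.2,0,2.8,0,40,-1.2,0,3.9,0,40,-1.2,0,4.32,0,40]' --squeeze 5

```text
time_s: 19.23
tool_pos: [0.5179, -0.1826, 0.0281]
tool_rot: [-179.9, -0.2, 145.0]
force: [2.8, 7.8, 5.7]
grip_width: 0.0507
grasp_force: 4.9
```

drive_tool --moves '[0,0,0,0,40,0,0,0,0,62,0,0,0,0,62,0,0,0,0,62,0,0,0,0,62]'

```text
time_s: 19.85
tool_pos: [0.5198, -0.1834, 0.031]
tool_rot: [180.0, 0.0, 145.0]
force: [0.2, 0.3, -0.1]
grip_width: 0.0618
grasp_force: 0.0
```

drive_tool --moves '[0.35,0,0,0,62,0.69,0,0,0,45,0.69,0,0,0,40,0.69,0,0,0,40,0.69,0,0,0,40]' --squeeze 6

```text
time_s: 20.48
tool_pos: [0.4973, -0.1673, 0.0307]
tool_rot: [180.0, 0.0, 145.0]
force: [-0.7, 1.7, 2.1]
grip_width: 0.0508
grasp_force: 6.0
```

```bash
python3 cu.py w9
```

```text
2421
-0.03 -0.0344 133 | -0.024 -0.0345 225 | -0.018 -0.0344 226 | -0.012 -0.0345 83 | 0.0 -0.0333 1 | 0.006 -0.0342 269 | 0.012 -0.0337 436 | 0.018 -0.0336 457 | 0.024 -0.0335 479 | 0.03 -0.0332 112 |
```

```bash
python3 -c "
from h import *
plan(.5546,-.2445,.115,145)"
```

```text
units [-2.28 -0.76 -2.11  0.  ] dist 0.128
```

drive_tool --moves '[0,0,-1.3,0,40,0,0,-2.6,0,40,-0.7,-0.3,-3.2,0,40,-1.9,-0.65,-3.2,0,40,-2.28,-0.76,-3.2,0,40]' --squeeze 8

```text
time_s: 21.15
tool_pos: [0.5551, -0.248, 0.1584]
tool_rot: [-179.8, 0.1, 144.9]
force: [-0.5, 0.1, -0.8]
grip_width: 0.0501
grasp_force: 8.0
```

drive_tool --moves '[0,0,0.4,0,40,0,0,0.8,0,40,0,0,0.8,0,40]'

```text
time_s: 21.52
tool_pos: [0.5526, -0.243, 0.1243]
tool_rot: [-180.0, -0.2, 145.1]
force: [-1.1, 0.7, -1.2]
grip_width: 0.0504
grasp_force: 8.0
```

Run:
```python
from h import *
im,d,c=snap('wrist','w10'); o=env.get_obs()
P=cloud(c,d); hsv=cv2.cvtColor(im,cv2.COLOR_RGB2HSV); m=cv2.inRange(hsv,(40,90,40),(85,255,255))
n,l,s,ce=cv2.connectedComponentsWithStats(m)
for i in range(1,n):
    if s[i,4]>40: q=P[(l==i)]; print(ce[i],s[i,4],np.nanmedian(q,0))
im,d,c=snap('scene','s10'); a=cv2.resize(im[150:300,170:340],(680,600)); cv2.imwrite('pics/v10.png',a[...,::-1])
plan(.5546,-.2445,.115,145)
```

```text
units [-0.02 -0.    0.28  0.01] dist 0.011
```

View pics/v10.png

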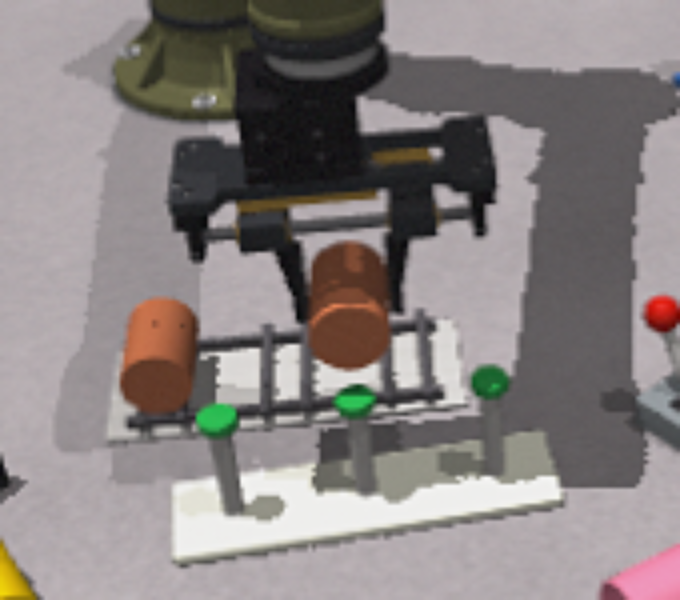

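drive_tool --moves '[-0.02,0,0.3,0,40,-0.02,0,0.5,0,40,-0.02,0,0.7,0,40,-0.02,0,0.9,0,40,-0.02,0,1.1,0,40]'

```text
time_s: 22.25
tool_pos: [0.5543, -0.2431, 0.0816]
tool_rot: [179.9, -0.2, 145.1]
force: [-2.2, 5.2, 1.7]
grip_width: 0.0504
grasp_force: 8.0
```

drive_tool --moves '[0,0,0.15,0,40,0,0,0.3,0,40,0,0,0.4,0,40,0,0,0.4,0,40]'

```text
time_s: 22.75
tool_pos: [0.5544, -0.2437, 0.0656]
tool_rot: [180.0, -0.2, 145.1]
force: [-2.0, 4.8, -0.0]
grip_width: 0.0486
grasp_force: 8.1
```

```bash
python3 cu.py w11;  python3 - <<'E'
from h import *
im,d,c=snap('scene','s11'); a=cv2.resize(im[150:300,170:340],(510,450)); cv2.imwrite('pics/v11.png',a[...,::-1])
E
```

```text
2937
-0.018 -0.0485 121 | -0.012 -0.0504 185 | -0.006 -0.0528 209 | -0.0 -0.0554 225 | 0.006 -0.057 48 | 0.012 -0.0494 191 | 0.018 -0.0413 714 | 0.024 -0.0272 548 | 0.03 -0.0131 445 | 0.036 -0.0008 251 |
```

View pics/v11.png

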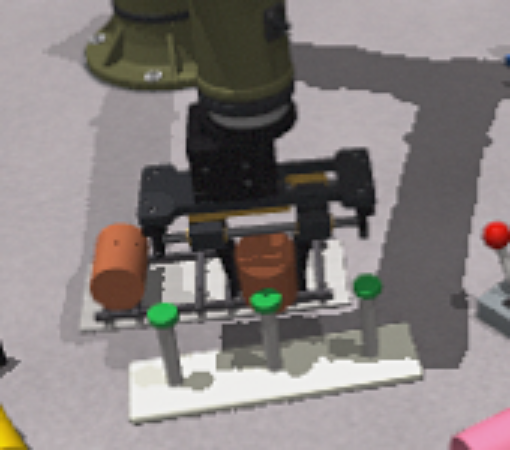

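drive_tool --moves '[-0.07,0,0.1,0,40,-0.14,0,0.2,0,40,-0.2,0,0.2,0,40,-0.2,0,0.2,0,40]'

```text
time_s: 23.35
tool_pos: [0.5599, -0.2478, 0.0575]
tool_rot: [179.9, -0.3, 145.1]
force: [-5.8, 6.8, 1.2]
grip_width: 0.0489
grasp_force: 8.0
```

```bash
python3 cu.py w12
```

```text
3016
-0.018 -0.0516 7 | -0.012 -0.0527 239 | -0.006 -0.0539 258 | 0.0 -0.0553 271 | 0.006 -0.0564 23 | 0.018 -0.0596 68 | 0.024 -0.0518 929 | 0.03 -0.0294 791 | 0.036 -0.0047 430 |
```

drive_tool --moves '[-0.07,0,0,0,40,-0.13,0,0,0,40,-0.16,0,0,0,40,-0.16,0,0,0,40]'

```text
time_s: 23.9
tool_pos: [0.5638, -0.2506, 0.0567]
tool_rot: [180.0, -0.5, 145.1]
force: [-7.0, 8.8, 0.2]
grip_width: 0.0487
grasp_force: 8.0
```

```bash
python3 cu.py w13
```

```text
3308
-0.018 -0.0513 22 | -0.012 -0.0522 249 | -0.006 -0.0533 266 | -0.0 -0.0545 260 | 0.006 -0.0562 1 | 0.018 -0.0584 176 | 0.024 -0.0592 325 | 0.03 -0.0498 1046 | 0.036 -0.0224 748 | 0.042 0.0014 215 |
```

```bash
python3 -c "
from h import *
plan(.50,0.0,.157,145)"
```

```text
units [ 4.9   4.22 -2.51  0.01] dist 0.277
```

drive_tool --moves '[0.2,0,-0.1,0,40,0.25,0,-0.6,0,40,0.3,0,-1.3,0,40,0.3,0,-2,0,40,0.3,0,-2.5,0,40]'

```text
time_s: 24.58
tool_pos: [0.5577, -0.2481, 0.1617]
tool_rot: [180.0, 0.2, 145.0]
force: [-0.1, 0.5, -0.9]
grip_width: 0.0486
grasp_force: 8.0
```

drive_tool --moves '[0.8,0.7,0,0,40,1.7,1.6,0,0,40,2.7,2.5,0,0,40,3.7,3.4,0,0,40,4.6,4.2,0,0,40]'

```text
time_s: 25.2
tool_pos: [0.5023, -0.002, 0.1592]
tool_rot: [179.9, 0.0, 145.0]
force: [0.1, 0.7, -1.0]
grip_width: 0.0482
grasp_force: 8.0
```

drive_tool --moves '[0,0,0.9,0,40,0,0,1.9,0,40,0,0,2.8,0,40,0,0,3.3,0,40,0,0,3.35,0,40]'

```text
time_s: 25.82
tool_pos: [0.5018, -0.0042, 0.0241]
tool_rot: [-179.9, -0.0, 145.0]
force: [-0.0, -0.4, -0.9]
grip_width: 0.0485
grasp_force: 8.0
```

```bash
python3 cu.py w14
```

```text
3290
-0.018 -0.0514 13 | -0.012 -0.0522 260 | -0.006 -0.0534 258 | 0.0 -0.0546 262 | 0.006 -0.0561 2 | 0.018 -0.0583 179 | 0.024 -0.0592 313 | 0.03 -0.0495 1056 | 0.036 -0.0223 735 | 0.042 0.0015 212 |
```

drive_tool --moves '[0,0,0.1,0,40,0,0,0.18,0,40,0,0,0.24,0,40,0,0,0.28,0,40,0,0,0.28,0,40]' --squeeze 5

```text
time_s: 26.5
tool_pos: [0.5032, -0.0031, 0.0143]
tool_rot: [179.9, 0.0, 145.0]
force: [-1.0, 0.9, 4.7]
grip_width: 0.049
grasp_force: 5.0
```

```bash
python3 cu.py w15
```

```text
2631
-0.012 -0.0564 102 | -0.006 -0.057 294 | 0.0 -0.058 296 | 0.006 -0.0588 132 | 0.03 -0.0538 595 | 0.036 -0.0316 954 | 0.042 -0.0033 258 |
```

drive_tool --moves '[0,0,0.03,0,40,0,0,0.03,0,65,0,0,0.03,0,65,0,0,0,0,65,0,0,-0.1,0,70]'

```text
time_s: 27.18
tool_pos: [0.5021, -0.0036, 0.0174]
tool_rot: [-180.0, -0.0, 145.0]
force: [-0.5, 0.6, 0.1]
grip_width: 0.0678
grasp_force: 0.0
```

```bash
python3 cu.py w16
python3 - <<'E'
from h import *
im,d,c=snap('top','t16'); P=cloud(c,d); hsv=cv2.cvtColor(im,cv2.COLOR_RGB2HSV); m=cv2.inRange(hsv,(3,90,60),(18,255,255)); 
n,l,s,ce=cv2.connectedComponentsWithStats(m)
for i in range(1,n):
    if s[i,4]>30: print(ce[i],s[i,4],np.nanmedian(P[l==i],0).round(4))
E
```

```text
3168
-0.006 -0.0537 144 | -0.0 -0.0537 250 | 0.012 -0.0528 5 | 0.018 -0.0535 358 | 0.024 -0.0534 400 | 0.03 -0.0533 405 | 0.036 -0.0533 415 | 0.042 -0.0379 1191 | 
[500.41 209.49] 100 [ 0.5784 -0.6616  0.0209]
[405.59036145 255.10441767] 249 [ 0.4045 -0.3055  0.0592]
[484.25662544 362.44787986] 2264 [ 0.0487 -0.5329  0.1474]
[ 46.48258706 389.960199  ] 201 [-0.2358  1.2033 -0.4184]
```

drive_tool --moves '[0.2,0,-0.1,0,65,0.37,0,-0.1,0,65,0.37,0,-0.1,0,40,0.37,0,-0.1,0,40,0.37,0,-0.1,0,40]' --squeeze 12

```text
time_s: 27.9
tool_pos: [0.4904, 0.005, 0.0214]
tool_rot: [180.0, 0.0, 145.0]
force: [0.4, 0.2, 0.6]
grip_width: 0.0492
grasp_force: 12.0
```

```bash
python3 cu.py w17; python3 -c "
from h import *
plan(.629,-.194,.18,145)"
```

```text
2765
-0.018 -0.0493 104 | -0.012 -0.0493 296 | -0.006 -0.0493 299 | -0.0 -0.0495 66 | 0.012 -0.0493 145 | 0.018 -0.0493 350 | 0.024 -0.0443 816 | 0.03 -0.0255 689 | 
units [-5.69 -2.09 -3.96  0.  ] dist 0.29
```

drive_tool --moves '[0,0,-1,0,40,0,0,-2.2,0,40,-0.5,-0.2,-3.4,0,40,-1.4,-0.5,-3.95,0,40,-2.5,-0.9,-3.95,0,40]'

```text
time_s: 28.58
tool_pos: [0.554, -0.081, 0.1817]
tool_rot: [179.7, 0.1, 145.3]
force: [-0.4, 0.3, -0.6]
grip_width: 0.0494
grasp_force: 12.0
```

drive_tool --moves '[-1,-0.37,0,0,40,-2,-0.74,0,0,40,-2.8,-1.04,0,0,40,-3.19,-1.19,0,0,40,-3.19,-1.19,0,0,40]'

```text
time_s: 29.2
tool_pos: [0.6284, -0.1959, 0.1786]
tool_rot: [-179.9, -0.0, 144.9]
force: [-0.0, 1.4, -1.6]
grip_width: 0.0493
grasp_force: 12.0
```

```bash
python3 -c "
from h import *
plan(.629,-.194,.047,145)"; python3 cu.py w18
```

```text
units [ 0.02  0.05  3.29 -0.01] dist 0.132
2751
-0.018 -0.0491 126 | -0.012 -0.0491 282 | -0.006 -0.0491 297 | -0.0 -0.0494 59 | 0.012 -0.049 152 | 0.018 -0.0492 344 | 0.024 -0.0451 831 | 0.03 -0.0247 660 |
```

drive_tool --moves '[0.02,0.04,0.8,0,40,0.02,0.04,1.6,0,40,0.02,0.04,2.2,0,40,0.02,0.04,2.7,0,40,0.02,0.04,3.1,0,40]'

```text
time_s: 29.88
tool_pos: [0.629, -0.1912, 0.0545]
tool_rot: [180.0, -0.0, 145.1]
force: [-0.7, -0.1, -1.2]
grip_width: 0.049
grasp_force: 12.0
```

drive_tool --moves '[0,0,0.1,0,40,0,0,0.17,0,40,0,0,0.2,0,40,0,0,0.2,0,40]'

```text
time_s: 30.38
tool_pos: [0.6294, -0.1924, 0.0478]
tool_rot: [180.0, 0.0, 145.0]
force: [-0.1, 1.1, -0.9]
grip_width: 0.0494
grasp_force: 12.0
```

drive_tool --moves '[0,0,0.05,0,40,0,0,0.08,0,40,0,0,0.08,0,65,0,0,0.08,0,65,0,0,0.08,0,65]'

```text
time_s: 31.0
tool_pos: [0.629, -0.1921, 0.0439]
tool_rot: [-180.0, -0.0, 145.0]
force: [0.5, -0.3, -0.2]
grip_width: 0.0639
grasp_force: 0.0
```

drive_tool --moves '[0,0,-0.6,0,65,0,0,-1.5,0,65,0,0,-2.6,0,80,0,0,-3.8,0,87,0,0,-4.4,0,87]'

```text
time_s: 31.62
tool_pos: [0.63, -0.1934, 0.2251]
tool_rot: [179.9, 0.3, 145.0]
force: [-0.4, 0.4, 0.1]
grip_width: 0.0838
grasp_force: 0.0
```

Run:
```python
from w import *
im,d,c,P=top('w19',.085,.1)
plan(.4042,-.306,.2,145.2)
```

```text
px [444. 136.] n 574 mean [ 0.6543 -0.0661  0.093 ] box [655.5 -65.1] [23.6 25.4] ang [np.float32(-63.9), np.float32(26.1)] sides 25.4 23.6 z [0.0868 0.0935 0.0972]
px [322. 185.] n 1887 mean [ 0.6262 -0.1899  0.0953] box [ 627.3 -190.4] [49.2 49. ] ang [np.float32(-42.8), np.float32(47.2)] sides 49.0 49.2 z [0.094  0.0955 0.0966]
px [239. 195.] n 468 mean [ 0.5872 -0.2674  0.09  ] box [ 587.8 -268.3] [24.9 24.5] ang [np.float32(-58.6), np.float32(31.4)] sides 24.5 24.9 z [0.0876 0.0903 0.0916]
px [158. 201.] n 500 mean [ 0.5439 -0.3394  0.0899] box [ 544.  -340.6] [25.2 24.8] ang [np.float32(-76.6), np.float32(13.4)] sides 24.8 25.2 z [0.0867 0.0902 0.0915]
units [ 3.04 -5.55  0.69 -0.02] dist 0.254
```

View pics/w19.png

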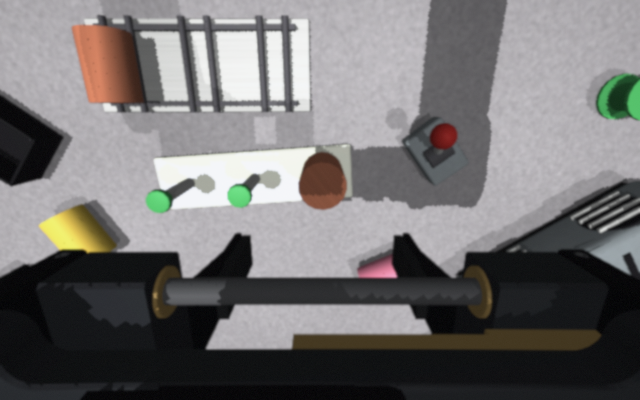

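drive_tool --moves '[0.6,-1.2,0,0,87,1.2,-2.4,0,0,87,1.8,-3.6,0,0,80,2.5,-4.8,0,0,75,3.04,-5.55,0,0,70]'

```text
time_s: 32.3
tool_pos: [0.3992, -0.3067, 0.2202]
tool_rot: [180.0, -0.0, 144.8]
force: [0.5, 0.1, 1.0]
grip_width: 0.0728
grasp_force: 0.0
```

drive_tool --moves '[0,0,0.5,0,70,0,0,0.7,0,70,0,0,0.7,0,70]'

```text
time_s: 32.67
tool_pos: [0.402, -0.3043, 0.192]
tool_rot: [-179.9, -0.1, 145.0]
force: [0.2, -0.5, 0.4]
grip_width: 0.0701
grasp_force: 0.0
```

Run:
```python
from w import *
im,d,c,P=top('w20',.05,.07)
hsv=cv2.cvtColor(im,cv2.COLOR_RGB2HSV)
m=cv2.inRange(hsv,(3,90,60),(18,255,255)); m[250:]=0
n,l,s,ce=cv2.connectedComponentsWithStats(m)
for i in range(1,n):
    if s[i,4]>300:
        q=P[(l==i)&(P[...,2]>.025)]; r=cv2.minAreaRect((q[:,:2]*1000).astype(np.float32)); print(ce[i],s[i,4],r)
plan(.4048,-.3065,.030,145.2)
```

```text
px [319. 192.] n 2774 mean [ 0.403  -0.3077  0.0606] box [ 404.1 -308.5] [45.1 70.1] ang [np.float32(-34.5), np.float32(55.5)] sides 70.1 45.1 z [0.0528 0.0618 0.0648]
[  9.89918992 136.08370837] 1111 ((167.75238037109375, -551.3333740234375), (10.510581016540527, 26.58689308166504), 36.56808853149414)
[320.01045531 189.46812816] 2965 ((404.0625305175781, -307.74359130859375), (45.22563934326172, 69.17829132080078), 55.82324981689453)
units [-0.08 -0.01  4.06 -0.02] dist 0.162
```

drive_tool --moves '[-0.09,0,1.4,0,70,-0.09,0,2.6,0,66,-0.09,0,3.5,0,64,-0.09,0,4.05,0,62,-0.09,0,4.05,0,40]'

```text
time_s: 33.35
tool_pos: [0.4041, -0.3062, 0.0288]
tool_rot: [-179.8, -0.2, 145.0]
force: [0.5, 0.5, -0.1]
grip_width: 0.0581
grasp_force: 0.0
```

drive_tool --moves '[0,0,0,0,40,0,0,0,0,40,0,0,0,0,40,0,0,0,0,40]' --squeeze 8

```text
time_s: 33.85
tool_pos: [0.4057, -0.3076, 0.0312]
tool_rot: [-180.0, 0.1, 145.0]
force: [-2.9, -2.3, 6.7]
grip_width: 0.0504
grasp_force: 8.0
```

drive_tool --moves '[0,0,-0.8,0,40,0,0,-1.8,0,40,0,0,-2.8,0,40,0,0,-3.2,0,40,0,0,-3.2,0,40]'

```text
time_s: 34.48
tool_pos: [0.406, -0.3056, 0.1584]
tool_rot: [179.8, 0.1, 145.1]
force: [-0.4, -0.2, -1.0]
grip_width: 0.0504
grasp_force: 8.0
```

```bash
python3 cu.py w21; python3 -c "
from h import *
import numpy as np
u=np.array([.819,-.574])
g=np.array([.544,-.3405])-.038*u
print(g); plan(*g,.125,145)"
```

```text
2733
-0.03 -0.0337 164 | -0.024 -0.0336 215 | -0.018 -0.0336 227 | -0.012 -0.0338 58 | 0.0 -0.0331 17 | 0.006 -0.0336 267 | 0.012 -0.0335 280 | 0.018 -0.0333 359 | 0.024 -0.033 473 | 0.03 -0.033 479 | 0.036 -0.0328 194 | 
[ 0.512878 -0.318688]
units [-2.4   1.27  0.81  0.01] dist 0.113
```

drive_tool --moves '[-0.8,0.4,0,0,40,-1.6,0.85,0,0,40,-2.42,1.27,0,0,40,-2.42,1.27,0.4,0,40,-2.42,1.27,0.8,0,40]'

```text
time_s: 35.15
tool_pos: [0.5116, -0.3201, 0.1232]
tool_rot: [-179.9, -0.2, 145.0]
force: [-0.2, -0.0, -1.2]
grip_width: 0.0504
grasp_force: 8.0
```

drive_tool --moves '[0,0,0.3,0,40,0,0,0.5,0,40,0,0,0.7,0,40,0,0,0.9,0,40,0,0,1.1,0,40]'

```text
time_s: 35.78
tool_pos: [0.5124, -0.3186, 0.0817]
tool_rot: [179.9, -0.2, 145.0]
force: [-3.1, 4.5, 2.1]
grip_width: 0.0505
grasp_force: 8.0
```

drive_tool --moves '[-0.02,0,0.15,0,40,-0.05,0,0.3,0,40,-0.05,0,0.45,0,40,-0.05,0,0.45,0,40]'

```text
time_s: 36.28
tool_pos: [0.5148, -0.3208, 0.0635]
tool_rot: [180.0, -0.1, 145.0]
force: [-2.9, 3.2, -1.9]
grip_width: 0.0504
grasp_force: 8.0
```

```bash
python3 cu.py w22
```

```text
3048
-0.024 -0.0403 157 | -0.018 -0.0415 202 | -0.012 -0.0429 210 | -0.006 -0.0441 146 | 0.012 -0.0489 146 | 0.018 -0.0499 301 | 0.024 -0.0416 904 | 0.03 -0.0173 639 | 0.036 0.0059 343 |
```

drive_tool --moves '[-0.06,0,0.1,0,40,-0.12,0,0.2,0,40,-0.12,0,0.2,0,40]'

```text
time_s: 36.7
tool_pos: [0.519, -0.3233, 0.0557]
tool_rot: [180.0, -0.1, 145.0]
force: [-1.2, 2.4, -2.5]
grip_width: 0.0493
grasp_force: 7.9
```

```bash
python3 cu.py w23;python3 -c "
from h import *
plan(.50,0.0,.157,145)"
```

```text
2817
-0.018 -0.0463 76 | -0.012 -0.0465 284 | -0.006 -0.0465 247 | 0.012 -0.0462 241 | 0.018 -0.0462 340 | 0.024 -0.0461 354 | 0.03 -0.0307 1275 | 
units [ 5.02  6.36 -2.53  0.  ] dist 0.339
```

drive_tool --moves '[0.12,0,0,0,40,0.15,0,-0.6,0,40,0.15,0,-1.5,0,40,0.15,0,-2.4,0,40,0.15,0,-2.5,0,40]' --squeeze 10

```text
time_s: 37.38
tool_pos: [0.516, -0.3234, 0.161]
tool_rot: [179.9, 0.5, 145.0]
force: [-0.1, -0.5, -1.8]
grip_width: 0.0495
grasp_force: 9.9
```

```bash
python3 cu.py w24;python3 -c "
from h import *
plan(.5462,-.342,.0487,145)"
```

```text
2802
-0.018 -0.0464 86 | -0.012 -0.0465 272 | -0.006 -0.0465 252 | 0.012 -0.0463 234 | 0.018 -0.0463 343 | 0.024 -0.0461 359 | 0.03 -0.0305 1256 | 
units [-0.91  0.04  2.77 -0.  ] dist 0.117
```

drive_tool --moves '[-0.5,0.04,0,0,40,-0.91,0.04,0,0,40,-0.91,0.04,0.7,0,40,-0.91,0.04,1.5,0,40,-0.91,0.04,2.2,0,40]'

```text
time_s: 38.05
tool_pos: [0.5443, -0.3401, 0.0663]
tool_rot: [-180.0, -0.1, 145.0]
force: [-0.4, 0.6, -0.8]
grip_width: 0.0496
grasp_force: 9.9
```

drive_tool --moves '[0,0,0.2,0,40,0,0,0.4,0,40,0,0,0.52,0,40,0,0,0.56,0,40,0,0,0.56,0,40]'

```text
time_s: 38.67
tool_pos: [0.5455, -0.3407, 0.0482]
tool_rot: [179.9, 0.1, 145.0]
force: [-2.8, 2.8, 8.8]
grip_width: 0.0497
grasp_force: 9.9
```

drive_tool --moves '[0,0,0,0,65,0,0,0,0,65,0,0,0,0,65,0,0,-0.6,0,65,0,0,-1.5,0,65]'

```text
time_s: 39.3
tool_pos: [0.5445, -0.3402, 0.1069]
tool_rot: [-180.0, -0.1, 145.0]
force: [0.8, 0.0, 0.8]
grip_width: 0.0647
grasp_force: 0.0
```

drive_tool --moves '[0,0,-1.4,0,65,0,0,-2.8,0,60,0,0,-3,0,20,0,0,-3,0,0,0,0,-3,0,0]'

```text
time_s: 39.92
tool_pos: [0.5444, -0.3397, 0.2245]
tool_rot: [180.0, -0.1, 145.0]
force: [-0.0, -0.6, -0.7]
grip_width: 0.0377
grasp_force: 0.0
```

Run:
```python
from w import *
im,d,c,P=top('w25',.085,.1)
im,d,c=snap('scene','s25'); P=cloud(c,d)
cv2.imwrite('pics/v25.png',im[100:300,140:460][...,::-1].repeat(2,0).repeat(2,1))
im,d,c=snap('top','t25'); P=cloud(c,d)
M=(P[...,2]>.178)&(P[...,2]<.2)&(P[...,1]>.25)&(P[...,1]<.4)&(P[...,0]>.3)
n,l,s,ce=cv2.connectedComponentsWithStats(M.astype(np.uint8))
for i in range(1,n):
    if s[i,4]>20:print(ce[i],s[i,4],np.nanmedian(P[l==i],0))
o=env.get_obs();print(o['tool_pos'])
```

```text
px [624. 122.] n 678 mean [ 0.6531 -0.0682  0.0925] box [654.6 -67. ] [20.6 24.3] ang [np.float32(-32.9), np.float32(57.1)] sides 24.3 20.6 z [0.0864 0.0931 0.0972]
px [490. 172.] n 2118 mean [ 0.6251 -0.1917  0.0949] box [ 627.1 -191. ] [49.2 48.6] ang [np.float32(-64.7), np.float32(25.3)] sides 48.6 49.2 z [0.0899 0.0954 0.0966]
px [321. 183.] n 1894 mean [ 0.5381 -0.3354  0.0952] box [ 539.2 -336.4] [48.7 49.6] ang [np.float32(-37.0), np.float32(53.0)] sides 49.6 48.7 z [0.0939 0.0954 0.0966]
px [401. 183.] n 482 mean [ 0.586  -0.2692  0.09  ] box [ 586.4 -269.3] [24.3 24.6] ang [np.float32(-31.4), np.float32(58.6)] sides 24.6 24.3 z [0.0877 0.0902 0.0916]
[233.61458333 185.51041667] 96 [0.63027571 0.30036654 0.18780553]
[225.08411215 244.43925234] 107 [0.43166121 0.32249675 0.18723478]
[ 0.54445131 -0.33980952  0.22438744]
```

View pics/v25.png

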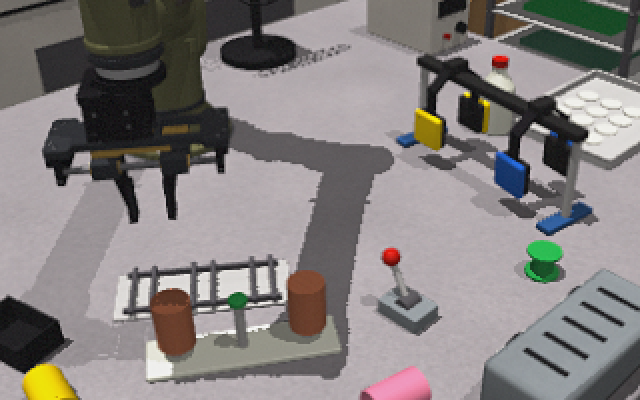

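```bash
python3 -c "
from h import *
plan(.60,-.066,.21,180)"
```

```text
units [ 2.79  6.4   0.36 -3.5 ] dist 0.28
```

drive_tool --moves '[0.5,1.2,0,-0.7,0,1.1,2.5,0,-1.4,0,1.7,3.8,0,-2.1,0,2.3,5.2,0.1,-2.8,0,2.79,6.4,0.36,-3.5,0]'

```text
time_s: 40.7
tool_pos: [0.6006, -0.0637, 0.211]
tool_rot: [180.0, 0.0, -179.7]
force: [0.4, -0.3, -0.4]
grip_width: 0.0004
grasp_force: 0.0
```

drive_tool --moves '[0,0,0,0,0,0,0,0,0,0]'

```text
time_s: 40.95
tool_pos: [0.5998, -0.0673, 0.2109]
tool_rot: [-179.9, -0.1, 180.0]
force: [0.3, -0.9, 1.1]
grip_width: 0.0005
grasp_force: 0.0
```

```bash
python3 -c "
from w import *
top('w26',.08,.1,(.65,-.06),.05,100)
plan(.605,-.0665,.072,180)"
```

```text
units [-0.13  0.05  3.48 -0.01] dist 0.139
```

drive_tool --moves '[0,0.03,1.2,0,0,0,0.03,2.4,0,0,-0.05,0.03,3.3,0,0,-0.1,0.03,3.48,0,0,-0.1,0.03,3.48,0,0]'

```text
time_s: 41.62
tool_pos: [0.6047, -0.0669, 0.073]
tool_rot: [-180.0, 0.0, 179.9]
force: [0.5, 0.6, 0.5]
grip_width: 0.0007
grasp_force: 0.0
```

drive_tool --moves '[-0.5,0,0,0,0,-0.9,0,0,0,0,-1.3,0,0,0,0,-1.7,0,0,0,0,-2.1,0,0,0,0]'

```text
time_s: 42.25
tool_pos: [0.6897, -0.0655, 0.0747]
tool_rot: [180.0, 0.1, -180.0]
force: [-1.4, 0.7, -0.6]
grip_width: 0.0004
grasp_force: 0.7
```

drive_tool --moves '[-0.1,0,0,0,0,-0.2,0,0,0,0,-0.3,0,0,0,0,-0.3,0,0,0,0]'

```text
time_s: 42.75
tool_pos: [0.6995, -0.0654, 0.0723]
tool_rot: [180.0, -0.1, -180.0]
force: [-4.4, 0.9, 2.5]
grip_width: 0.0007
grasp_force: 2.0
```

drive_tool --moves '[-0.1,0,0,0,0,-0.2,0,0,0,0,-0.2,0,0,0,0]'

```text
time_s: 43.12
tool_pos: [0.7005, -0.0654, 0.0721]
tool_rot: [179.8, -1.0, 180.0]
force: [-23.3, 3.5, 14.6]
grip_width: 0.0003
grasp_force: 11.8
```

Run:
```python
from h import *
o=env.get_obs(); print(o['force'],o['tool_pos'])
for n in('scene','top'):
    im,d,c=snap(n,n+'27'); P=cloud(c,d); hsv=cv2.cvtColor(im,cv2.COLOR_RGB2HSV); m=cv2.inRange(hsv,(0,150,90),(4,255,255))|cv2.inRange(hsv,(177,150,90),(180,255,255))
    m=(m>0)&(abs(P[...,1]+.066)<.06)&(P[...,0]>.6)&(P[...,0]<.8)
    print(n,m.sum(),np.argwhere(m).mean(0),np.nanmean(P[m],0))
```

```text
[-23.32380675   3.51428011  14.55710206] [ 0.70045992 -0.06541705  0.0720772 ]
scene 51 [238.80392157 354.47058824] [ 0.72752166 -0.06606183  0.0922481 ]
top 0 [nan nan] [nan nan nan]<stdin>:6: RuntimeWarning: Mean of empty slice.
  ret = um.true_divide(
<stdin>:6: RuntimeWarning: Mean of empty slice
```

drive_tool --moves '[0.3,0,0,0,0,0.9,0,0,0,0,1.5,0,-0.5,0,0,1.8,0,-1.6,0,0,1.8,0,-3,0,0]'

```text
time_s: 43.85
tool_pos: [0.6352, -0.0656, 0.1927]
tool_rot: [180.0, -0.0, 180.0]
force: [1.0, 1.3, 0.9]
grip_width: 0.0002
grasp_force: 0.0
```

drive_tool --moves '[0.5,0,-1,0,0,0.5,0,-1,0,0,0.5,0,-1,0,0]'

```text
time_s: 44.22
tool_pos: [0.6164, -0.0651, 0.2317]
tool_rot: [180.0, 0.1, -180.0]
force: [-0.5, 0.2, -0.8]
grip_width: 0.0007
grasp_force: 0.0
```

Run:
```python
from h import *
im,d,c=snap('scene','s28'); P=cloud(c,d); hsv=cv2.cvtColor(im,cv2.COLOR_RGB2HSV); m=cv2.inRange(hsv,(0,150,90),(4,255,255))|cv2.inRange(hsv,(177,150,90),(180,255,255))
m=(m>0)&(abs(P[...,1]+.066)<.06)&(P[...,0]>.6)&(P[...,0]<.8); print(m.sum(),P[m].mean(0))
cv2.imwrite('pics/v28.png',im[100:300,140:460][...,::-1].repeat(2,0).repeat(2,1))
im,d,c=snap('top','t28'); P=cloud(c,d)
for zl,zh,b in((.178,.2,(.3,.75,.25,.4)),(.085,.1,(.5,.68,-.4,-.15))):
    M=(P[...,2]>zl)&(P[...,2]<zh)&(P[...,0]>b[0])&(P[...,0]<b[1])&(P[...,1]>b[2])&(P[...,1]<b[3])
    n,l,s,ce=cv2.connectedComponentsWithStats(M.astype(np.uint8))
    for i in range(1,n):
        if s[i,4]>15:print(s[i,4],np.nanmedian(P[l==i],0))
print(env.get_obs()['tool_pos'])
```

```text
68 [ 0.72595543 -0.06603324  0.09316608]
97 [0.6306647  0.29977796 0.18687114]
97 [0.43171253 0.32304324 0.18747938]
84 [ 0.62680127 -0.19707785  0.09411241]
33 [ 0.5862939  -0.26754167  0.08966942]
138 [ 0.53731615 -0.33327523  0.09386815]
[ 0.61595937 -0.06496062  0.23062302]
```

View pics/v28.png

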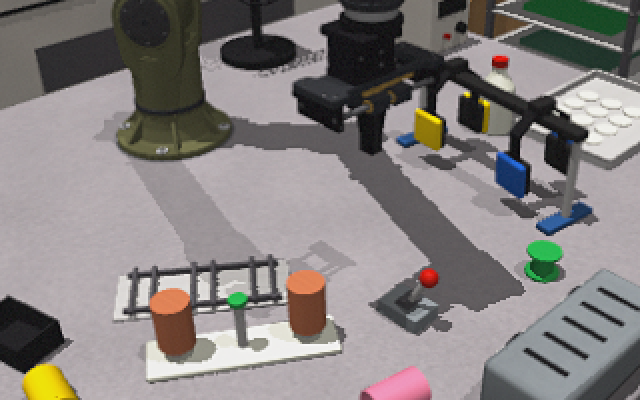

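The toggle (red ball at 430,278) leans fully away. Both cups stand on their pegs, and both ear defenders hang on the rail.

```bash
python3 -c "
from h import *
print(env.sign_off())"
```

```text
the job is handed in; nothing more can be done
None
```

I hung both pairs of ear defenders (yellow and blue) over the rail and stood both copper cups mouth-down on their own pegs. I then pushed the toggle fully over and handed the job in at about 44 s. The sign-off gave no verdict.

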